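Check the oil of the new pit compressor with its dipstick

TASK

The new compressor on the pit table still has its transit plug in the oil filler tube: pull the plug out and drop it into the steel parts dish. Then take the dipstick from the tool stand, push it down the filler tube until its collar rests fully home on the mouth of the tube, draw it out again and bring it level, clear of compressor and stand and at least 15 cm above the table. Finish while still holding it there, level and still in the gripper, ready to be read, and leave all other things where they are.

Things in the scene. Friction and masses are not known exactly. Their poses are not given: they have to be found in the camera images.
- compressor: Bench compressor, fixed, left or right (the stand on the other side): grey motor behind a crankcase with an upright finned cylinder, on a base plate 370 x 170 mm. Origin on the table under the crankcase's middle; x points to the motor, away from the filler tube; z up. Highest part: the cylinder head, 192 mm above the table, 88 mm behind the tube's axis.
- tube_mouth (a point): Centre of the mouth of the compressor's upright oil filler tube, in front of the crankcase (x = -125 mm in the compressor's frame), 140 mm above the table. The mouth is a flat ring 34 mm across with a straight bore of 15 mm, 112 mm deep. z points up along the bore. Nothing within 80 mm of the tube's axis stands higher than the mouth.
- plug: Black plastic transit plug, 25 g, loose in the tube's mouth; lifts straight out. Stem 13 mm across, 20 mm long, in the bore; flange 32 mm across (45 over two small lugs), 4 mm thick, on the mouth; above it a round grip 22 mm across that ends 34 mm above the flange's underside. Origin at the centre of the flange's underside, z up along the grip.
- dish: Round open steel parts dish, loose, 350 g: rim 120 mm across, floor 100 mm, 36 mm high. Origin at the centre of its underside, z up. It lies ahead of the robot, between compressor and stand, and may have changed places with the mug.
- stand: Tool stand, fixed: plywood boards 190 x 70 mm, foot 200 x 80 mm, with one row of three 10 mm holes along its x axis, 60 mm apart (the middle one at the origin's x, y). Top of its upper board 120 mm above the table. Origin on the table under its middle, z up. Dipstick, nut driver and reamer stand in the three holes in any order.
- dipstick: Dipstick, about 50 g, upright in the stand, collar on the upper board: steel rod 8 mm across and 105 mm long under a black collar 30 mm across, 6 mm thick; above it a flat black tab to grip: 12 mm thick along its y axis, 30 mm wide along x, top 48 mm above the collar's underside. Origin at the centre of the collar's underside, z up along the tab, so the rod runs from the origin along -z.
- dip_tip (a point): Tip of the dipstick's rod, 105 mm below the collar's underside; the marks are two dark rings next to it.
- nut_driver: Short aluminium nut driver in the stand, handle 16 to 22 mm across, reaching 36 mm above the board. Origin where it rests on the board. Leave it.
- reamer: Short body reamer in the stand, round aluminium handle 26 mm across, reaching 20 mm above the board. Origin where it rests on the board. Leave it.
- mug: White mug, 80 mm across, 85 mm high, handle at its +y side. Origin under its centre. Leave it.
- wheel: Buggy wheel lying flat, 84 mm across, 38 mm high, behind dish and mug. Origin under its centre. Leave it.
- battery: Black battery pack 138 x 47 x 25 mm, to the left. Origin under its centre. Leave it.
- shock: Shock absorber lying flat, 95 mm long, 22 mm high, to the right. Origin under its middle. Leave it.
- spray_can: Grey can, 56 mm across, 180 mm high, to the left. Origin under its centre. Leave it.
- oil_bottle: White bottle, 44 mm across, 110 mm high, to the right. Origin under its centre. Leave it.
There are look-alikes about, which are no part of the job. Of the things shaped like the dish, the steel one is meant.

How it is judged:
By the outcome, as a careful person would: the job done as asked, in the order asked, and still so for the second after the job is handed in, while the arm keeps its last pose, push and grip.
It also fails if it takes over 72 s, if anything falls off the work surface, if the arm or the gripper's body presses on something with over 40 N, if the wrist force passes 120 N, or if a joint passes its speed limit or range.

ROBOT

A 6-joint arm with a two-finger parallel gripper is mounted at the origin on the work surface. World frame = base frame: x ahead of the robot, y to its left, z up, the work surface at z = 0. Lengths are in mm, angles in rad, forces in N, time in s.
With the tool pointing down it reaches from about 275 to 750 mm from the base axis. Payload 10.2 kg.
Tool frame: the origin (TCP) lies at the centre of the arm's flange, where the gripper is bolted on; the fingertips stand 173 mm ahead of it and the grasp point (between the pads) lies 155 mm ahead of it; z points along the fingers, y is the line along which they close (so a half turn about z gives the same grasp; the last joint's range is limited). The gripper opens to 85 mm and grips with 20 to 120 N. Pads are 22 mm wide; open, the fingers measure 114 mm over their backs; the gripper's body (76 mm by 85 mm) begins 54 mm behind the grasp point. The pads swing forward as they close: fully open they stand 13 mm farther back than shut.
Start: joints at [1.122, 0.313, 1.498, -0, 1.331, -0.223], TCP at [117.553, 511.677, 404.694] pointing down, gripper open.
Joint ranges: [-2.94, 2.94], [-0.97, 2.17], [0.19, 2.56], [-1.23, 4.37], [0.02, 3.11], [-2.88, 2.88]. Speed limits (rad/s): [2.39, 2.39, 3.01, 3.14, 3.14, 3.14].

INTERFACE

Orientations are given as a unit quaternion [w, x, y, z].
In Python, from rig import status, capture, camera_info, ticket gives the robot as it stands.
- The arm moves only by the shell command python3 -m crank 'ROWS' [FORCE]. ROWS is JSON, a list of rows, each a list of 7 numbers: the shift along the tool's x, y, z as a fraction of full scale, then the turn, a rotation vector about the tool's x, y, z as a fraction of full scale, then the closure, from 0 (fully open) to 1 (shut). A call has 1 to 12 rows; each row is the pose to reach, as a shift and turn from the pose commanded when the call began, along the tool's axes at that moment; what a row does not reach only later rows make up. Full scale, the value 1, is 0.1 m for a shift and 45 degrees for a turn. A row lasts 1/10 s, in which the tool goes at most 50 mm and 8.59 degrees, less where a joint would pass 70% of its speed; a pose out of reach is approached as far as the arm can. A call with a number of a shift or a turn outside -1 to 1 is refused whole. A call with a gripper value outside its range is refused whole. The fingers move at their own pace and stop on an object; FORCE is the grip in N (left out, the last holds). Time passes only in rows, so rows that repeat a pose let the fingers close. It gives the time, the measured TCP pose, the force, the opening and the grip force at its end, in the units of the state.
- status.sense(): the state, without advancing time (a new reading comes with each control period).
- capture(name): name is "side" or "top" or "wrist"; returns (picture, depth): 480x640x3 uint8, red, green, blue; 480x640 float32, mm along the optical axis (not along the pixel's ray), 0 where there is no reading.
- camera_info(name): a dict with "K" (3x3 intrinsics, pixels), "camera_from_world" (4x4, takes a point from world to camera coordinates). Camera axes: x right, y up, looking along -z (the intrinsics and any distortion apply to the point x, -y, -z); pixel columns grow to the right and rows downward; lengths in mm; the calibration is good to about 2 mm. A picture is of the moment at which its call begins: read the wrist's pose just before it. camera_info takes no time and is no camera call; for the wrist camera it gives the pose at the moment of the call.
- ticket.finish_job(): hands the job in; it is judged then, once.
The state is a dict: "time_s": time; "joints": joint angles; "dq": joint speeds; "tau": joint torques, N m; "eef_pos": TCP position; "ee_rot": TCP orientation; "force": force on the tool from outside, world axes, zero at the start; "wrist_torque": the same for the moment, N m; "grip_width": opening from 0.0 (shut) to 1.0 (fully open); "grip_force": force on a finger pad.
Only numpy, scipy, OpenCV 4.12 (cv2) and the standard library are available. Lean on these libraries where they do the work, as an engineer would, in place of code of your own. Each camera call takes 0.05 s, during which the arm holds its last target. There are 200 camera calls.

## Working session

There is one attempt and no reset: what is moved stays moved. The work goes in short steps, Python scripts to look and compute and a shell command to move; the robot and the scene stay as the last step left them, time stands still between calls to the robot, and variables do not carry over. Pictures are saved under pics/ and viewed, at most 10 in all, crops included, and the job is handed in when it is done.

```bash
ls; mkdir -p pics
cat > h.py <<'E'
import numpy as np, cv2
from rig import status, capture, camera_info, ticket
def grab(n):
    ci=camera_info(n); im,d=capture(n); np.savez(f'{n}.npz',im=im,d=d,K=ci['K'],T=ci['camera_from_world']); return im,d
def load(n):
    z=np.load(n+'.npz'); return z['im'],z['d'],z['K'],z['T']
def ray(n,u,v):
    im,d,K,T=load(n); p=np.linalg.inv(K)@[u,v,1]; r=T[:3,:3].T@np.array([p[0],-p[1],-p[2]]); return -T[:3,:3].T@T[:3,3],r
def onz(n,u,v,z):
    c,r=ray(n,u,v); return c+r*(z-c[2])/r[2]
def cloud(n):
    im,d,K,T=load(n); v,u=np.mgrid[:480,:640]; p=np.stack([u,v,np.ones_like(u)],-1)@np.linalg.inv(K).T*d[...,None]
    p=p*[1,-1,-1]; return (p-T[:3,3])@T[:3,:3]
E
python3 - <<'E'
from h import *
for n in('top','side'):
    im,d=grab(n); cv2.imwrite(f'pics/{n}0.png',im[...,::-1]); print(camera_info(n))
print(status.sense())
E
```

```text
pics
{'K': array([[559.3796397 ,   0.        , 306.38202508],
       [  0.        , 559.3796397 , 236.26280417],
       [  0.        ,   0.        ,   1.        ]]), 'camera_from_world': array([[ 1.38894497e-02, -9.99893935e-01,  4.38210789e-03,
        -6.54102246e+00],
       [ 9.86107910e-01,  1.44231710e-02,  1.65478582e-01,
        -5.76822825e+02],
       [-1.65524234e-01,  2.02282482e-03,  9.86203648e-01,
        -1.46880438e+03],
       [ 0.00000000e+00,  0.00000000e+00,  0.00000000e+00,
         1.00000000e+00]])}
{'K': array([[525.03278481,   0.        , 321.47399307],
       [  0.        , 525.03278481, 229.52761299],
       [  0.        ,   0.        ,   1.        ]]), 'camera_from_world': array([[ 9.79748558e-01, -2.00231617e-01,  2.49580857e-04,
        -5.69671357e+02],
       [ 1.27225243e-01,  6.23484348e-01,  7.71414937e-01,
        -1.68425959e+02],
       [-1.54617270e-01, -7.55760920e-01,  6.36332407e-01,
        -1.21965628e+03],
       [ 0.00000000e+00,  0.00000000e+00,  0.00000000e+00,
         1.00000000e+00]])}
{'time_s': 0.1, 'joints': array([ 1.12163684e+00,  3.13364068e-01,  1.49833502e+00, -1.93857496e-05,
        1.33102697e+00, -2.23399474e-01]), 'dq': array([-3.54339694e-05, -2.30190507e-03, -1.98241336e-03,  1.03899146e-03,
       -1.43363383e-03, -4.52195952e-04]), 'tau': array([ 2.62401896e-03, -4.12902868e+01, -2.60140854e+01, -2.62124213e-04,
        3.10151350e-03,  2.02114006e-07]), 'eef_pos': array([117.516754  , 511.64125171, 404.21736111]), 'ee_rot': array([-1.78111686e-04,  1.12638133e-01,  9.93635914e-01, -5.38066581e-04]), 'force': array([-0.27134006,  0.7923999 , -0.45898098]), 'wrist_torque': array([ 0.01420353,  0.00745509, -0.01354483]), 'grip_force': 0.0, 'grip_width': 1.0003285018345636}
```

View pics/top0.png

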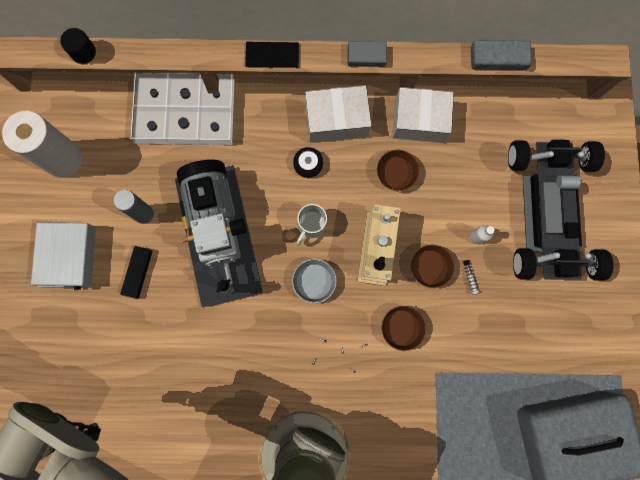

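View pics/side0.png

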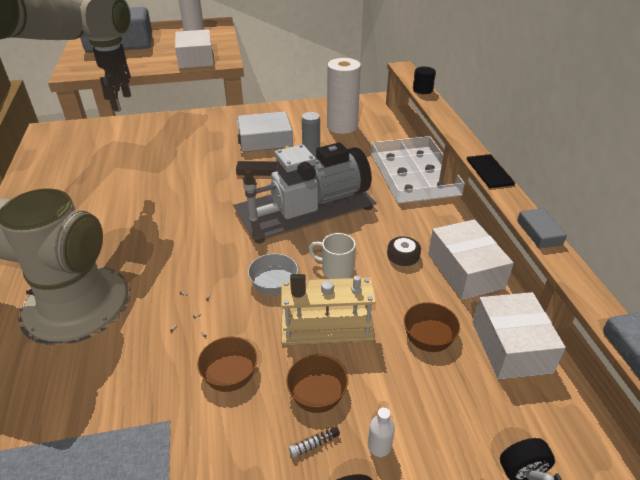

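Top view: the steel dish is at (315,282), the plug at about (223,286) on the filler tube and the dipstick's black tab at about (380,263). The brown bowls at (432,266), (404,328) and (398,170) have the dish's shape but not its material, so the grey steel one is meant. I'll confirm this in a crop and measure.

Run:
```python
from h import *
im,d,K,T=load('top'); im2,d2,K2,T2=load('side')
a=cv2.resize(im[185:315,165:435],None,fx=2.9,fy=2.9,interpolation=cv2.INTER_CUBIC)
b=cv2.resize(im2[160:300,230:390],None,fx=1.6,fy=1.6,interpolation=cv2.INTER_CUBIC)
cv2.imwrite('pics/crop1.png',a[...,::-1])
C=cloud('top'); C2=cloud('side')
def blobs(im,C,box,m,name):
    x0,x1,y0,y1=box; M=np.zeros(m.shape,np.uint8); M[y0:y1,x0:x1]=m[y0:y1,x0:x1]
    n,l,s,c=cv2.connectedComponentsWithStats(M)
    for i in range(1,n):
        if s[i,4]>15:
            P=C[l==i]; print(name,s[i],c[i].round(1),'med',np.median(P,0).round(1),'min',P.min(0).round(),'max',P.max(0).round())
dark=(im.max(2)<50); dark2=im2.max(2)<50
z=C[...,2];z2=C2[...,2]
blobs(im,C,(195,250,260,305),(z>150),'plugtop')
blobs(im2,C2,(235,275,160,240),(z2>150),'plugside')
blobs(im,C,(360,400,240,280),(z>150),'dsT')
blobs(im2,C2,(280,320,260,310),(z2>150),'dsS')
blobs(im,C,(355,405,200,290),(z>110)&(z<126),'boardT')
M=((z>110)&(z<126)).astype(np.uint8);M[:200]=0;M[290:]=0;M[:,:355]=0;M[:,405:]=0
P=C[M>0][:,:2].astype(np.float32);print('board rect',cv2.minAreaRect(P))
D=(z>28)&(z<42);blobs(im,C,(285,342,255,308),D,'dishrim')
M=D.astype(np.uint8);M[:255]=0;M[308:]=0;M[:,:285]=0;M[:,342:]=0
print('dish circle',cv2.minEnclosingCircle(C[M>0][:,:2].astype(np.float32)))
# base plate orientation
for zz in (142,136): blobs(im,C,(195,250,255,305),(z>125)&(z<150),'mouth');break
# motor/plate
M=((z>3)&(z<40)&(im.max(2)<90)).astype(np.uint8);M[:160]=0;M[310:]=0;M[:,:170]=0;M[:,265:]=0
P=C[M>0][:,:2].astype(np.float32);print('plate',cv2.minAreaRect(P))
# obstruct table points
```

```text
plugtop [217 281  11   9  71] [221.9 284.8] med [432.2 206.8 172.4] min [422. 197. 151.] max [443. 219. 180.]
plugside [244 169   9  12  90] [248.4 174.2] med [433.3 200.5 167.5] min [423. 193. 152.] max [444. 217. 178.]
dsT [377 257   8  13  70] [380.7 262.8] med [ 492.6 -183.5  166.6] min [ 479. -192.  151.] max [ 508. -176.  173.]
dsS [290 274  16  11 154] [297.2 278.7] med [ 493.2 -188.9  163.6] min [ 479. -196.  150.] max [ 510. -177.  171.]
boardT [ 364  205   36   76 1721] [381.6 241.9] med [ 553.3 -192.2  119.8] min [ 455. -239.  110.] max [ 651. -146.  126.]
board rect ((553.782470703125, -193.0079345703125), (71.10311889648438, 190.73574829101562), 81.80770874023438)
dishrim [292 259  44  44 229] [313.8 279.1] med [465.5 -19.8  34.2] min [400. -78.  28.] max [517.  39.  41.]
dish circle ((458.07147216796875, -20.383258819580078), 59.27197265625)
mouth [216 279  15  14  95] [224.8 286.6] med [426.9 200.4 142.9] min [417. 191. 126.] max [450. 226. 149.]
plate ((601.670166015625, 256.9710998535156), (412.3865661621094, 229.7561492919922), 15.141495704650879)
```

View pics/crop1.png

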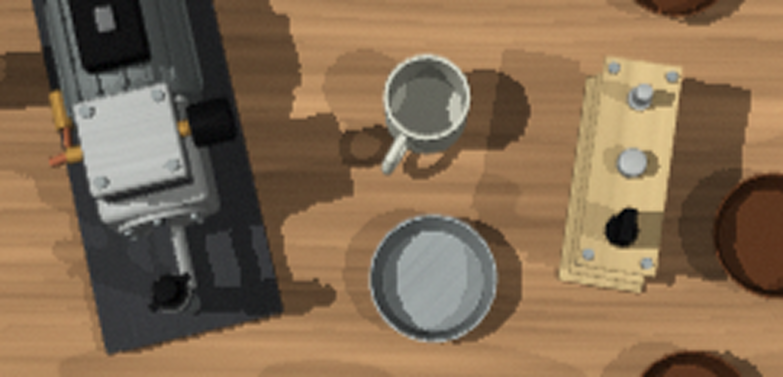

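The crop confirms the choice: the dish at (435,278) is the grey steel one, its rim measures 59 mm in radius and it sits at (458,-20). The black lugged plug is at (172,291) and the black dipstick tab at (622,228), in the stand's nearest hole. I'll move over the plug now.

```bash
cat >> h.py <<'E'
from scipy.spatial.transform import Rotation as Ro
def pose():
    s=status.sense(); q=s['ee_rot']; return s,np.array(s['eef_pos']),Ro.from_quat([q[1],q[2],q[3],q[0]])
def go(t):
    s,p,R=pose(); print('t',round(s['time_s'],2),'pos',p.round(1),'shift/100mm',(R.inv().apply(np.array(t)-p)/100).round(3))
    print(R.as_matrix().round(3).tolist())
def look(n,name):
    im,d=grab(n); cv2.imwrite(f'pics/{name}.png',im[...,::-1]); return im,d,cloud(n)
E
R='[-0.94,-0.57,0,0,0,0,0]'
python3 -m crank '[[-0.47,-0.28,0,0,0,0,0],[-0.94,-0.57,0,0,0,0,0],[-0.94,-0.57,0,0,0,0,0]]' && python3 -m crank '[[-0.47,-0.28,0,0,0,0,0],[-0.94,-0.57,0,0,0,0,0],[-0.94,-0.57,0,0,0,0,0]]' && python3 -m crank '[[-0.47,-0.28,0,0,0,0,0],[-0.94,-0.57,0,0,0,0,0],[-0.94,-0.57,0,0,0,0,0]]' && python3 -m crank '[[-0.47,-0.28,0,0,0,0,0],[-0.94,-0.57,0,0,0,0,0],[-0.94,-0.57,0,0,0,0,0],[-0.94,-0.57,0,0,0,0,0],[-0.94,-0.57,0,0,0,0,0]]'
python3 - <<'E'
from h import *
go([433,204,404]); im,d,C=look('wrist','w1')
E
```

```text
time_s: 0.4
eef_pos: [198.6, 432.9, 404.5]
ee_rot: [0.0, 0.114, 0.993, -0.001]
force: [-1.0, 0.2, 0.8]
grip_width: 0.998
grip_force: 0.0
time_s: 0.7
eef_pos: [277.5, 356.3, 404.5]
ee_rot: [0.0, 0.115, 0.993, -0.0]
force: [0.1, -0.6, -0.8]
grip_width: 1.004
grip_force: 0.0
time_s: 1.0
eef_pos: [356.3, 279.9, 404.5]
ee_rot: [0.0, 0.114, 0.993, -0.0]
force: [0.2, -0.4, -0.8]
grip_width: 1.0
grip_force: 0.0
time_s: 1.5
eef_pos: [432.1, 206.5, 404.5]
ee_rot: [-0.0, 0.112, 0.994, 0.0]
force: [-1.2, 0.2, 0.4]
grip_width: 1.001
grip_force: 0.0
t 1.5 pos [432.1 206.5 404.5] shift/100mm [-0.014 -0.022  0.005]
[[-0.975, 0.223, -0.001], [0.223, 0.975, 0.0], [0.001, 0.0, -1.0]]
```

View pics/w1.png

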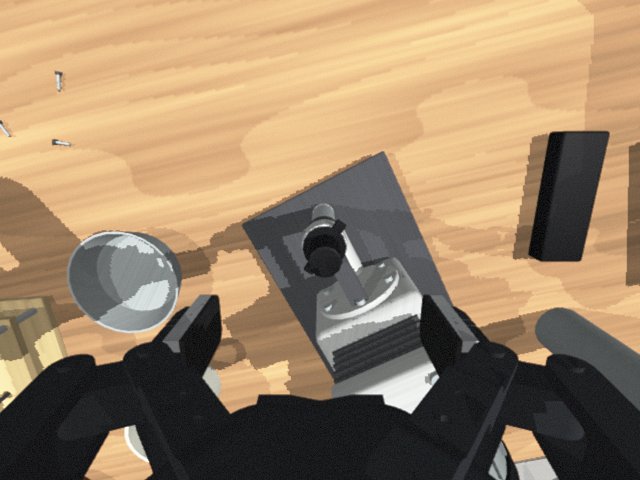

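The wrist view shows the plug's round top at about (323,262), with lugs at (340,227) and (308,270) and the tube below it. Next I'll fix its axis from the wrist ray at z = 174 and check it against the top and side views.

Run:
```python
from h import *
im,d,K,T=load('wrist');C=cloud('wrist');z=C[...,2]
m=np.zeros(z.shape,bool);m[210:290,290:360]=True
for lo,hi in((170,180),(150,170),(143,149)):
    k=m&(z>lo)&(z<hi); 
    if k.sum()<5: continue
    v,u=np.nonzero(k); c=cv2.minEnclosingCircle(np.stack([u,v],1).astype(np.float32))
    print(lo,k.sum(),'cloud',np.median(C[k],0).round(1),'circ px',c,'onz',onz('wrist',*c[0],np.median(z[k])).round(1),'r',cv2.minEnclosingCircle(C[k][:,:2].astype(np.float32)))
print('top',onz('top',221.9,284.8,172).round(1))
go([433,204,322])
```

```text
170 875 cloud [433.3 210.  173.8] circ px ((325.0, 260.5), 17.066146850585938) onz [433.5 210.1 173.8] r ((434.2003479003906, 209.9718475341797), 10.957097053527832)
150 249 cloud [425.1 211.7 160.5] circ px ((323.25, 251.0), 16.779922485351562) onz [431.3 209.6 160.5] r ((432.57977294921875, 209.92404174804688), 10.624371528625488)
143 662 cloud [425.7 214.5 144.1] circ px ((325.0, 247.0), 30.47960090637207) onz [433.9 210.4 144.1] r ((434.2769775390625, 210.04000854492188), 22.433549880981445)
top [432.5 207.2 172. ]
t 1.55 pos [432.  206.6 404.7] shift/100mm [-0.016 -0.023  0.827]
[[-0.975, 0.222, -0.0], [0.222, 0.975, 0.0], [0.001, 0.0, -1.0]]
```

The plug is at (433.8, 210), its top at 173.8 mm and its grip 11 mm in radius, all as specified. Next come the descent, the grasp and the lift.

```bash
python3 -m crank '[[-0.01,0.03,0.4,0,0,0,0],[-0.01,0.03,0.65,0,0,0,0],[-0.01,0.03,0.82,0,0,0,0],[-0.01,0.03,0.82,0,0,0,0],[-0.01,0.03,0.82,0,0,0,1],[-0.01,0.03,0.82,0,0,0,1],[-0.01,0.03,0.82,0,0,0,1],[-0.01,0.03,0.82,0,0,0,1],[-0.01,0.03,0.82,0,0,0,1],[-0.01,0.03,0.82,0,0,0,1],[-0.01,0.03,0.82,0,0,0,1],[-0.01,0.03,0.82,0,0,0,1]]' 30
```

```text
time_s: 2.75
eef_pos: [434.7, 208.0, 323.3]
ee_rot: [0.0, 0.113, 0.994, 0.0]
force: [-1.6, -0.3, 5.7]
grip_width: 0.245
grip_force: 29.3
```

```bash
python3 -m crank '[[0,0,-0.2,0,0,0,1],[0,0,-0.45,0,0,0,1],[0,0,-0.65,0,0,0,1],[0,0,-0.65,0,0,0,1]]' && python3 -m crank '[[-0.12,-0.36,0,0,0,0,1],[-0.25,-0.72,0,0,0,0,1],[-0.25,-0.72,0,0,0,0,1]]' && python3 -m crank '[[-0.12,-0.36,0,0,0,0,1],[-0.25,-0.72,0,0,0,0,1],[-0.25,-0.72,0,0,0,0,1]]' && python3 -m crank '[[-0.12,-0.36,0,0,0,0,1],[-0.25,-0.72,0,0,0,0,1],[-0.25,-0.72,0,0,0,0,1],[-0.25,-0.72,0,0,0,0,1]]'
python3 - <<'E'
from h import *
go([458,-20,228]); im,d,C=look('wrist','w2')
E
```

```text
time_s: 3.15
eef_pos: [434.8, 208.0, 389.9]
ee_rot: [0.002, 0.113, 0.994, 0.001]
force: [0.3, 0.7, 0.4]
grip_width: 0.248
grip_force: 29.9
time_s: 3.45
eef_pos: [443.2, 129.4, 386.6]
ee_rot: [-0.001, 0.115, 0.993, -0.001]
force: [0.4, -0.4, -0.2]
grip_width: 0.243
grip_force: 30.0
time_s: 3.75
eef_pos: [451.5, 53.9, 386.8]
ee_rot: [-0.001, 0.115, 0.993, -0.0]
force: [-0.2, 0.8, -0.7]
grip_width: 0.245
grip_force: 30.0
time_s: 4.15
eef_pos: [459.3, -19.0, 387.0]
ee_rot: [-0.001, 0.113, 0.994, 0.0]
force: [-0.5, -0.6, 0.1]
grip_width: 0.244
grip_force: 30.0
t 4.15 pos [459.3 -19.  387. ] shift/100mm [ 0.009 -0.014  1.59 ]
[[-0.974, 0.225, -0.001], [0.225, 0.974, 0.001], [0.001, 0.001, -1.0]]
```

View pics/w2.png

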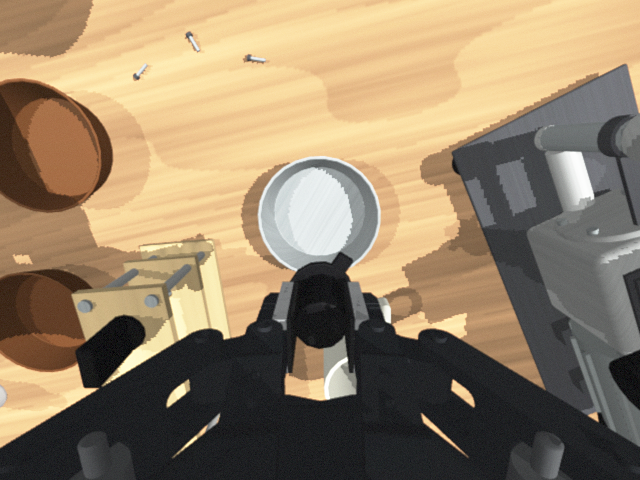

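The plug is in the gripper at (320,300), the steel dish's rim is centred at about (320,213), the emptied tube mouth is near (620,137) and the tab is at (110,345). I'll measure all three from this picture.

Run:
```python
from h import *
im,d,K,T=load('wrist');C=cloud('wrist');z=C[...,2]
def rect(b,lo,hi,nm):
    m=np.zeros(z.shape,bool);m[b[2]:b[3],b[0]:b[1]]=True
    k=m&(z>lo)&(z<hi);P=C[k][:,:2].astype(np.float32);print(nm,k.sum(),np.median(C[k],0).round(1),cv2.minAreaRect(P),cv2.minEnclosingCircle(P))
rect((60,160,300,400),164.5,172,'tabtop')
rect((60,160,300,400),130,172,'tab')
rect((250,390,150,262),31,41,'dish')
rect((590,640,100,175),135,146,'mouth')
rect((70,230,250,400),115,123,'board')
```

```text
tabtop 811 [ 493.8 -181.4  167.6] ((494.8136901855469, -182.60385131835938), (13.376477241516113, 30.022356033325195), 78.60791015625) ((494.78765869140625, -183.37274169921875), 15.516958236694336)
tab 2424 [ 492.3 -178.6  157.2] ((495.1767272949219, -182.67701721191406), (13.376477241516113, 30.829143524169922), 78.60791015625) ((495.1644287109375, -182.1405792236328), 15.882519721984863)
dish 1378 [441.4  -8.4  35.3] ((451.9507141113281, -17.55712127685547), (118.82345581054688, 104.08767700195312), 77.75337982177734) ((459.0859680175781, -19.12240982055664), 59.71562194824219)
mouth 42 [434.2 193.1 135.9] ((433.9058532714844, 192.70297241210938), (13.95298957824707, 3.1649627685546875), 1.3013789653778076) ((433.8816223144531, 193.76806640625), 6.995732307434082)
board 4822 [ 481.6 -173.   119.9] ((511.8865661621094, -185.69073486328125), (71.7492904663086, 104.37818908691406), 81.80247497558594) ((508.82366943359375, -184.61227416992188), 60.15321731567383)
```

The dish is at (459,-19) with a 59.7 mm radius. The tab measures 30 x 13.4 mm at (494.8,-183), and its thickness axis is at 78.6°, against 77° for the tool's y. Lower and release.

```bash
python3 -m crank '[[0,0,0.4,0,0,0,1],[0,0,0.8,0,0,0,1],[0,0,0.8,0,0,0,1]]' && python3 -m crank '[[0,0,0.4,0,0,0,1],[0,0,0.7,0,0,0,1],[0,0,0.8,0,0,0,1],[0,0,0.8,0,0,0,1],[0,0,0.8,0,0,0,1],[0,0,0.8,0,0,0,0.5],[0,0,0.8,0,0,0,0.4],[0,0,0.8,0,0,0,0.4],[0,0,0.8,0,0,0,0.4],[0,0,0.8,0,0,0,0.4]]' && python3 -m crank '[[0,0,-0.4,0,0,0,0.4],[0,0,-0.8,0,0,0,0],[0,0,-0.8,0,0,0,0],[0,0,-0.8,0,0,0,0]]' && python3 -m crank '[[0,0,-0.4,0,0,0,0],[0,0,-0.85,0,0,0,0],[0,0,-0.85,0,0,0,0],[0,0,-0.85,0,0,0,0]]'
python3 - <<'E'
from h import *
go([494.8,-183,390]); im,d,C=look('wrist','w3')
cv2.imwrite('pics/w3.png',im[100:400,:,::-1])
E
```

```text
time_s: 4.5
eef_pos: [458.2, -17.7, 304.0]
ee_rot: [-0.004, 0.112, 0.994, 0.001]
force: [-0.1, 0.5, 0.6]
grip_width: 0.242
grip_force: 30.0
time_s: 5.5
eef_pos: [459.4, -19.3, 227.8]
ee_rot: [0.0, 0.113, 0.994, -0.0]
force: [-0.1, -0.3, 0.8]
grip_width: 0.596
grip_force: 0.0
time_s: 5.9
eef_pos: [459.3, -19.3, 307.9]
ee_rot: [0.001, 0.113, 0.994, -0.0]
force: [0.1, -0.5, -0.6]
grip_width: 1.001
grip_force: 0.0
time_s: 6.3
eef_pos: [459.3, -19.3, 391.8]
ee_rot: [-0.0, 0.113, 0.994, 0.0]
force: [0.1, -0.9, -0.8]
grip_width: 0.997
grip_force: 0.0
t 6.3 pos [459.3 -19.3 391.8] shift/100mm [-0.713 -1.516  0.017]
[[-0.975, 0.224, -0.001], [0.224, 0.975, 0.0], [0.001, 0.0, -1.0]]
```

View pics/w3.png

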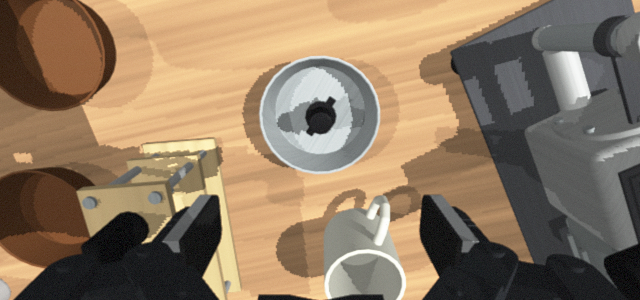

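The plug lies inside the steel dish at (320,118). Next, the stand.

```bash
python3 -m crank '[[-0.18,-0.38,0,0,0,0,0],[-0.36,-0.76,0,0,0,0,0],[-0.36,-0.76,0,0,0,0,0]]' && python3 -m crank '[[-0.18,-0.38,0,0,0,-0.035,0],[-0.36,-0.76,0,0,0,-0.035,0],[-0.36,-0.76,0,0,0,-0.035,0],[-0.36,-0.76,0,0,0,-0.035,0],[-0.36,-0.76,0,0,0,-0.035,0]]'
python3 - <<'E'
from h import *
im,d,C=look('wrist','w4');z=C[...,2]
m=np.zeros(z.shape,bool);m[180:340,240:400]=True
for lo,hi in((165,171),(150,171)):
    k=m&(z>lo)&(z<hi);P=C[k][:,:2].astype(np.float32);print(k.sum(),np.median(C[k],0).round(1),cv2.minAreaRect(P))
r=cv2.minAreaRect(P)[0]; go([*r,304])
E
```

```text
time_s: 6.65
eef_pos: [477.9, -104.9, 390.3]
ee_rot: [-0.002, 0.115, 0.993, 0.0]
force: [-0.5, -0.0, 0.3]
grip_width: 1.001
grip_force: 0.0
time_s: 7.15
eef_pos: [495.4, -182.7, 391.7]
ee_rot: [-0.001, 0.099, 0.995, 0.001]
force: [-0.5, 0.6, 1.6]
grip_width: 1.002
grip_force: 0.0
885 [ 494.  -183.3  167.8] ((495.07086181640625, -183.26644897460938), (11.685773849487305, 29.760032653808594), 78.20256805419922)
1007 [ 492.1 -182.9  167.7] ((495.02484130859375, -183.18104553222656), (11.900461196899414, 29.869413375854492), 78.33396911621094)
t 7.2 pos [ 495.4 -182.5  392.1] shift/100mm [ 0.001 -0.008  0.881]
[[-0.981, 0.196, -0.001], [0.196, 0.981, 0.001], [0.001, 0.001, -1.0]]
```

View pics/w4.png

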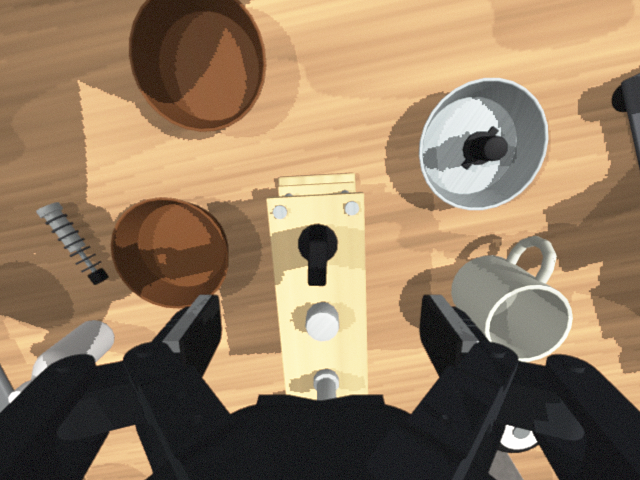

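The tab, at (317,262) with the collar at (318,244), is centred between the fingers. The other two tools are at (322,322) and (327,383), clear of the fingers. Grasp.

```bash
python3 -m crank '[[0,0,0.35,0,0,0,0],[0,0,0.65,0,0,0,0],[0,0,0.88,0,0,0,0],[0,0,0.88,0,0,0,0],[0,0,0.88,0,0,0,1],[0,0,0.88,0,0,0,1],[0,0,0.88,0,0,0,1],[0,0,0.88,0,0,0,1],[0,0,0.88,0,0,0,1],[0,0,0.88,0,0,0,1],[0,0,0.88,0,0,0,1],[0,0,0.88,0,0,0,1]]' 60 && python3 -m crank '[[0,0,-0.2,0,0,0,1],[0,0,-0.5,0,0,0,1],[0,0,-0.8,0,0,0,1],[0,0,-0.8,0,0,0,1]]' && python3 -m crank '[[0,0,-0.3,0,0,0,1],[0,0,-0.7,0,0,0,1],[0,0,-0.7,0,0,0,1],[0,0,-0.7,0,0,0,1]]'
python3 - <<'E'
from h import *
go([433.8,209.5,460])
E
```

```text
time_s: 8.4
eef_pos: [495.6, -183.6, 305.2]
ee_rot: [0.0, 0.099, 0.995, -0.0]
force: [-0.4, 1.6, 4.3]
grip_width: 0.132
grip_force: 58.8
time_s: 8.8
eef_pos: [495.6, -183.7, 388.1]
ee_rot: [0.002, 0.099, 0.995, -0.001]
force: [-1.6, -0.1, -0.0]
grip_width: 0.134
grip_force: 59.5
time_s: 9.2
eef_pos: [495.5, -183.6, 454.2]
ee_rot: [0.0, 0.099, 0.995, -0.0]
force: [-0.3, 0.2, -0.8]
grip_width: 0.127
grip_force: 59.5
t 9.2 pos [ 495.5 -183.6  454.2] shift/100mm [ 1.379  3.732 -0.058]
[[-0.98, 0.197, 0.0], [0.197, 0.98, -0.0], [-0.0, -0.0, -1.0]]
```

```bash
python3 -m crank '[[0.17,0.46,0,0,0,0,1],[0.345,0.93,0,0,0,0,1],[0.345,0.93,0,0,0,0,1]]' && python3 -m crank '[[0.17,0.46,0,0,0,0,1],[0.345,0.93,0,0,0,0,1],[0.345,0.93,0,0,0,0,1]]' && python3 -m crank '[[0.17,0.46,0,0,0,0,1],[0.345,0.93,0,0,0,0,1],[0.345,0.93,0,0,0,0,1]]' && python3 -m crank '[[0.17,0.46,0,0,0,0,1],[0.345,0.93,0,0,0,0,1],[0.345,0.93,0,0,0,0,1],[0.345,0.93,0,0,0,0,1],[0.345,0.93,0,0,0,0,1]]'
python3 - <<'E'
from h import *
go([433.8,209.5,454]); im,d,C=look('wrist','w5'); 
K,T=load('wrist')[2:]
def pix(p):
    c=T[:3,:3]@p+T[:3,3]; c=K@(c*[1,-1,-1]); return c[:2]/c[2]
print('mouth px',pix(np.array([433.8,209.8,140])),'tip px',pix(pose()[1]-[0,0,290]))
C2=look('side','s2');C3=look('top','t2')
a=cv2.resize(im[130:430,170:470],(600,600),interpolation=cv2.INTER_CUBIC);cv2.imwrite('pics/w5c.png',a[...,::-1])
E
```

```text
time_s: 9.5
eef_pos: [479.1, -81.6, 453.4]
ee_rot: [-0.001, 0.097, 0.995, 0.001]
force: [0.8, -0.3, -0.7]
grip_width: 0.133
grip_force: 59.5
time_s: 9.8
eef_pos: [463.6, 16.2, 453.5]
ee_rot: [-0.001, 0.096, 0.995, 0.001]
force: [-0.3, -0.4, -0.6]
grip_width: 0.133
grip_force: 59.5
time_s: 10.1
eef_pos: [448.1, 114.0, 453.5]
ee_rot: [-0.001, 0.096, 0.995, 0.0]
force: [-0.9, -0.6, -0.2]
grip_width: 0.13
grip_force: 59.5
time_s: 10.6
eef_pos: [434.0, 207.3, 453.9]
ee_rot: [-0.001, 0.1, 0.995, -0.0]
force: [-0.5, -1.1, -1.0]
grip_width: 0.135
grip_force: 59.5
t 10.6 pos [434.  207.3 453.9] shift/100mm [ 0.007  0.021 -0.001]
[[-0.98, 0.198, -0.001], [0.198, 0.98, -0.001], [0.001, -0.001, -1.0]]
mouth px [322.45072573 227.16612265] tip px [319.36508544 235.31971631]
```

View pics/w5c.png

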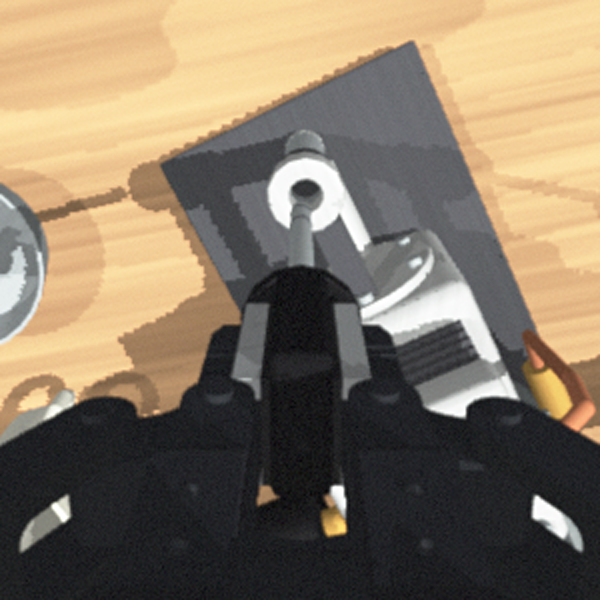

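The crop shows the mouth ring at (303,190), or full-image (321.5,225), with the rod tip just below it at (301,212), or (320.5,236). I'll measure the small offset between them.

Run:
```python
from h import *
im,d,K,T=load('wrist');C=cloud('wrist');z=C[...,2]
m=np.zeros(z.shape,bool);m[195:250,295:350]=True
k=m&(z>137)&(z<143)&(im.min(2)>150); P=C[k]; v,u=np.nonzero(k)
c=cv2.minEnclosingCircle(np.stack([u,v],1).astype(np.float32));print(k.sum(),P[:,2].mean(),c,'mouth',onz('wrist',*c[0],140).round(1),cv2.minEnclosingCircle(P[:,:2].astype(np.float32)))
b=m&(d>0)&(z<125)&(np.hypot(C[...,0]-433.8,C[...,1]-210)<9)
if b.sum():
  v,u=np.nonzero(b);print('bore px',u.mean(),v.mean(),b.sum())
r=m&(z>150);v,u=np.nonzero(r);print('rod top rows',[(y,u[v==y].mean()) for y in sorted(set(v))[:3]],'rod',C[r&(z<200)].mean(0).round(1))
print('tip est',onz('wrist',320.5,236,164).round(1))
```

```text
784 139.7451919662507 ((322.71429443359375, 226.64285278320312), 19.21492576599121) mouth [433.4 210.1 140. ] ((434.066162109375, 210.05958557128906), 16.79187774658203)
bore px 322.71140939597313 224.93959731543623 149
rod top rows [(np.int64(195), np.float64(307.0)), (np.int64(198), np.float64(340.0)), (np.int64(208), np.float64(297.0))] rod [430.6 208.4 183.8]
tip est [434.8 207.9 164. ]
```

```bash
python3 -m crank '[[0.01,0.023,0,0,0,0,1],[0.01,0.023,0,0,0,0,1],[0.01,0.023,0.15,0,0,0,1],[0.01,0.023,0.3,0,0,0,1],[0.01,0.023,0.4,0,0,0,1],[0.01,0.023,0.4,0,0,0,1]]'
python3 - <<'E'
from h import *
go([433.7,210,325]); print(status.sense()['force'],status.sense()['wrist_torque'])
E
```

```text
time_s: 11.35
eef_pos: [432.9, 210.6, 413.7]
ee_rot: [-0.001, 0.099, 0.995, -0.0]
force: [-0.1, -0.1, -1.1]
grip_width: 0.133
grip_force: 59.5
t 11.35 pos [432.9 210.6 413.7] shift/100mm [-0.011 -0.004  0.887]
[[-0.98, 0.197, -0.002], [0.197, 0.98, -0.001], [0.002, -0.001, -1.0]]
[-0.10130703 -0.06010718 -1.06521949] [-0.01434817  0.02862045  0.01267417]
```

```bash
python3 -m crank '[[-0.005,0,0.25,0,0,0,1],[-0.005,0,0.5,0,0,0,1],[-0.005,0,0.7,0,0,0,1],[-0.005,0,0.8,0,0,0,1],[-0.005,0,0.84,0,0,0,1],[-0.005,0,0.86,0,0,0,1],[-0.005,0,0.86,0,0,0,1]]' && python3 -m crank '[[0,0,0.015,0,0,0,1],[0,0,0.03,0,0,0,1],[0,0,0.03,0,0,0,1]]'
```

```text
time_s: 12.05
eef_pos: [433.6, 210.7, 329.4]
ee_rot: [0.001, 0.099, 0.995, 0.0]
force: [1.3, 0.4, -0.2]
grip_width: 0.131
grip_force: 59.5
time_s: 12.35
eef_pos: [433.4, 210.7, 325.7]
ee_rot: [0.0, 0.099, 0.995, -0.0]
force: [0.7, -0.2, -0.2]
grip_width: 0.134
grip_force: 59.5
```

```bash
python3 -m crank '[[0,0,0.01,0,0,0,1],[0,0,0.01,0,0,0,1]]' && python3 -m crank '[[0,0,0.01,0,0,0,1],[0,0,0.01,0,0,0,1]]'
```

```text
time_s: 12.55
eef_pos: [433.5, 210.7, 325.1]
ee_rot: [0.0, 0.099, 0.995, 0.0]
force: [-1.9, -1.5, 4.3]
grip_width: 0.133
grip_force: 60.2
time_s: 12.75
eef_pos: [433.4, 210.7, 325.1]
ee_rot: [0.001, 0.099, 0.995, 0.0]
force: [-5.4, -1.8, 14.6]
grip_width: 0.133
grip_force: 61.9
```

```bash
python3 -m crank '[[0,0,0.01,0,0,0,1],[0,0,0.01,0,0,0,1],[0,0,0.01,0,0,0,1]]'
python3 - <<'E'
from h import *
im,d,C=look('side','s3');print(C[150:230,225:290][...,2].max())
a=cv2.resize(im[130:250,210:310],None,fx=5,fy=5,interpolation=cv2.INTER_CUBIC);cv2.imwrite('pics/s3c.png',a[...,::-1])
E
```

```text
time_s: 13.05
eef_pos: [433.4, 210.7, 325.1]
ee_rot: [0.001, 0.099, 0.995, 0.0]
force: [-10.4, -3.2, 24.4]
grip_width: 0.131
grip_force: 63.4
906.1752962381732
```

View pics/s3c.png

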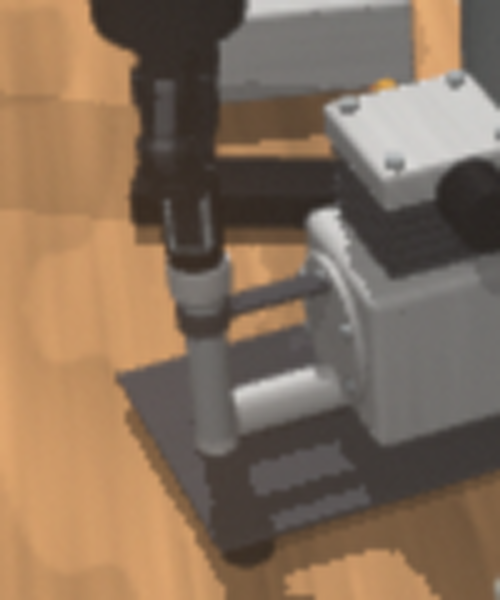

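The dipstick is fully home: its collar lies flat on the mouth at (198,262) in the crop, with 24 N of axial push and no further travel. I'll draw it out and carry it to the free space between compressor and stand.

```bash
python3 -m crank '[[0,0,-0.1,0,0,0,1],[0,0,-0.4,0,0,0,1],[0,0,-0.8,0,0,0,1],[0,0,-0.8,0,0,0,1]]' && python3 -m crank '[[0,0,-0.4,0,0,0,1],[0,0,-0.75,0,0,0,1],[0,0,-0.75,0,0,0,1],[0,0,-0.75,0,0,0,1]]' && python3 -m crank '[[-0.15,-0.45,0,0,0,0,1],[-0.3,-0.9,0,0,0,0,1],[-0.3,-0.9,0,0,0,0,1]]' && python3 -m crank '[[0,-0.45,0,0,0,0,1],[0,-0.9,0,0,0,0,1],[0,-0.9,0,0,0,0,1],[0,-0.9,0,0,0,0,1]]'  && python3 -m crank '[[0,0,0,0,-0.18,0,1],[0,0,0,0,-0.36,0,1],[0,0,0,0,-0.54,0,1],[0,0,0,0,-0.72,0,1],[0,0,0,0,-0.9,0,1],[0,0,0,0,-1,0,1],[0,0,0,0,-1,0,1],[0,0,0,0,-1,0,1]]'
python3 - <<'E'
from h import *
s,p,R=pose();print(s['joints'].round(3),R.as_matrix()[:,2].round(3))
E
```

```text
time_s: 13.5
eef_pos: [433.8, 210.8, 407.3]
ee_rot: [0.004, 0.099, 0.995, 0.001]
force: [0.1, 0.3, -0.2]
grip_width: 0.129
grip_force: 59.7
time_s: 13.9
eef_pos: [433.4, 210.7, 477.2]
ee_rot: [0.0, 0.099, 0.995, -0.0]
force: [-0.1, -0.7, -0.5]
grip_width: 0.131
grip_force: 59.6
time_s: 14.2
eef_pos: [445.8, 112.8, 475.8]
ee_rot: [-0.001, 0.102, 0.995, -0.001]
force: [-0.3, 0.1, -0.8]
grip_width: 0.133
grip_force: 59.5
time_s: 14.6
eef_pos: [427.4, 28.0, 476.7]
ee_rot: [-0.001, 0.1, 0.995, 0.0]
force: [0.5, 0.8, -0.4]
grip_width: 0.135
grip_force: 59.5
time_s: 15.4
eef_pos: [427.5, 29.1, 477.2]
ee_rot: [0.379, 0.091, 0.92, -0.037]
force: [-0.6, -0.2, -1.2]
grip_width: 0.132
grip_force: 59.5
[-0.209 -0.071  1.807  0.015  0.624 -1.591] [ 0.691 -0.137 -0.709]
```

```bash
python3 -m crank '[[-0.3,0,-0.3,0,0,0,1],[-0.6,0,-0.6,0,0,0,1],[-0.95,0,-0.95,0,0,0,1],[-0.95,0,-0.95,0,0,0,1],[-0.95,0,-0.95,0,0,0,1]]' && python3 -m crank '[[0,0,0,0,-0.18,0,1],[0,0,0,0,-0.36,0,1],[0,0,0,0,-0.54,0,1],[0,0,0,0,-0.72,0,1],[0,0,0,0,-0.9,0,1],[0,0,0,0,-1,0,1],[0,0,0,0,-1,0,1],[0,0,0,0,-1,0,1]]'
python3 - <<'E'
from h import *
s,p,R=pose();print(s['joints'].round(3),R.as_matrix().round(3))
E
```

```text
time_s: 15.9
eef_pos: [427.5, 28.6, 612.2]
ee_rot: [0.38, 0.091, 0.92, -0.038]
force: [-0.1, -0.3, -1.2]
grip_width: 0.133
grip_force: 59.5
time_s: 16.7
eef_pos: [427.7, 28.4, 611.0]
ee_rot: [0.702, 0.07, 0.705, -0.069]
force: [0.9, -0.5, -0.7]
grip_width: 0.132
grip_force: 59.6
[-0.211 -0.156  1.688  0.306  0.046 -1.877] [[-0.005  0.196  0.981]
 [ 0.001  0.981 -0.196]
 [-1.     0.    -0.005]]
```

```bash
python3 -m crank '[[0,0,0,0,0,0,1],[0,0,0,0,0,0,1],[0,0,0,0,0,0,1],[0,0,0,0,0,0,1],[0,0,0,0,0,0,1]]' | head -3
python3 - <<'E'
from h import *
s,p,R=pose(); a=R.as_matrix()[:,2]; print(a.round(3),s['dq'].round(4))
for n in('side','top','wrist'):
    im,d,C=look(n,n+'9'); t=(C-p)@a; rad=np.linalg.norm((C-p)-t[...,None]*a,axis=-1)
    k=(d>0)&(t>195)&(t<300)&(rad<25); Q=C[k]
    if k.sum()<20: print(n,k.sum());continue
    u,sv,vt=np.linalg.svd(Q-Q.mean(0)); print(n,k.sum(),Q.mean(0).round(1),(vt[0]*np.sign(vt[0]@a)).round(3),'t max',t[k].max(),Q[:,2].min())
im=load('side')[0]
K,T=load('side')[2:]
c=T[:3,:3]@(p+200*a)+T[:3,3]; c=K@(c*[1,-1,-1]); u,v=(c[:2]/c[2]).astype(int);print(u,v)
y,x=max(0,v-110),max(0,u-150);cv2.imwrite('pics/s9c.png',cv2.resize(im[y:y+220,x:x+300],None,fx=2.5,fy=2.5)[...,::-1])
E
```

```text
time_s: 17.2
eef_pos: [427.4, 28.3, 612.0]
ee_rot: [0.704, 0.07, 0.704, -0.07]
[ 0.98  -0.197 -0.   ] [-0.0002 -0.0005  0.0007  0.0035 -0.     -0.0028]
side 269 [664.  -22.5 612.1] [ 0.981 -0.193 -0.003] t max 288.3949006335019 607.0839672696624
top 237 [664.2 -19.2 614.9] [ 0.98  -0.197  0.003] t max 288.75620811069336 608.6575759053252
wrist 353 [670.2 -19.6 608.8] [ 0.98  -0.199  0.004] t max 289.29940096590065 607.3108238387093
346 14
```

View pics/s9c.png

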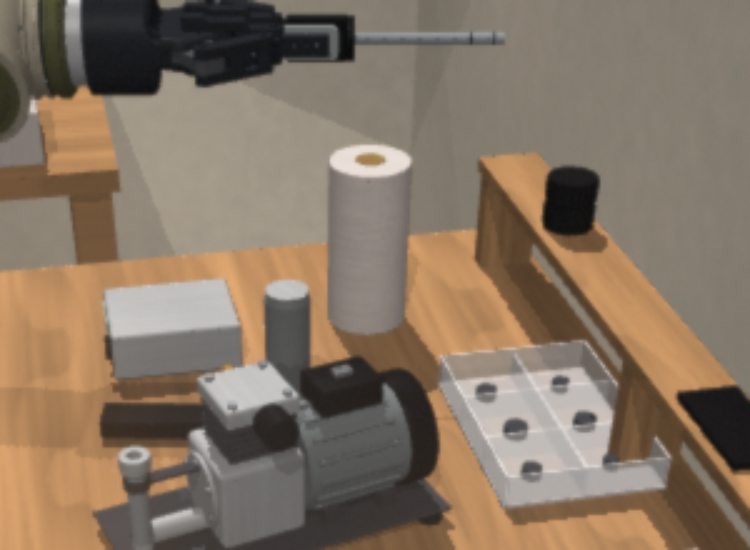

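The picture shows the dipstick held level, its rod running from (355,38) to (505,38). All three cameras put it within 0.3° of level at z = 612 mm, and the tube mouth at (135,458) is empty. I'm handing in.

```bash
python3 -c "
from rig import ticket; print(ticket.finish_job())"
```

```text
the job is handed in; nothing more can be done
None
```

The job is done and handed in at about 17 s: the plug is in the steel dish, and the dipstick was seated fully home, drawn out and is held level about 610 mm above the table, clear of compressor and stand.

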